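# Punch-mark the drain spot of a seed tray

## Task

Slide the green seed tray along the counter until the orange dot in its corner cell is under the tip of the bench punch, with the punch still up. Then press the punch's red knob firmly down until the tip bears on the orange dot, and let the knob spring fully back up, leaving the tray flat on the counter with the dot still under the tip. Keep the tray on the counter (slide it, do not lift it), never bring the tip down on the tray off the dot, and do not disturb the other things.

Things in the scene. Friction and masses are not known exactly. Their poses are not given: they have to be found in the camera images.
- tray: Green rigid seed tray, loose, 0.3 to 0.6 kg, 195 (its x) x 130 (its y) x 28 mm high, open on top. Floor, outer walls and dividers 5 mm thick; walls and dividers all 28 mm high. 3 cells along x by 2 along y, each 58 x 57 mm inside, centred at x = -63, 0, +63 and y = -31, +31 mm; dividers at x = -32, +32 and y = 0. Origin: centre of the underside; z up.
- dot (a point): Centre of the orange dot, 24 mm across, on the floor (5 mm above the counter) of the tray's corner cell, at x = +63, y = +31 mm in the tray's frame.
- punch: Bench punch fixed to the counter. Origin: the point of the counter straight below its tip; +x points from the tip to the column, z up. Grey foot 22 mm high, 150 mm wide, from x = +105 to +215 mm; column 30 mm across at x = +135 mm; blue arm 30 mm wide, underside 122 mm up, to a blue head 44 mm across around the plunger, underside 115 mm up. The counter under the tip is bare.
- tip (a point): Lower end of the steel plunger (a cone, 6 mm across at its end, 16 mm shaft above), on the punch's vertical axis, 60 mm above the counter when up.
- knob_top (a point): Centre of the flat top of the red round knob (48 mm across) on the plunger, 187 mm straight above the tip, so 247 mm above the counter when up.
- plunger (a joint): How far the plunger is pressed down, m: 0 up, 0.058 at its stop; about 0.055 when its tip meets the floor of a tray cell. A spring (3 N to start, about 6 N at the bottom, less 1 N of weight) lifts it when it is let go.
- black_tray: Bystander, loose: black plastic box 120 x 100 x 50 mm high, open on top. Origin: centre of its underside. It and the green tray swap sides (left or right of the punch) from one start to another.
- jug: Bystander, loose: clear measuring jug, 110 mm across, 150 mm high, handle on its +y side. Origin: centre of its underside.
- cups_white: Bystander, loose: stack of white plastic cups, 74 mm across, 130 mm high. Origin: centre of its underside.
- pot: Bystander, loose: empty terracotta pot, 110 mm across, 100 mm high. Origin: centre of its underside.
- sprayer: Bystander, loose: bottle with a blue cap, 70 mm across, 190 mm high. Origin: centre of its underside.
- trowel: Bystander, loose: wooden-handled flat trowel, 240 mm long, lying on the counter. Origin: centre of its underside.

How it is judged:
By the outcome, as a careful person would: the job done as asked, in the order asked, and still so for the second after the job is handed in, with the robot touching nothing.
It also fails if it takes over 64 s, if anything falls off the work surface, if the arm or the gripper's body presses on something with over 40 N, if the wrist force passes 120 N, or if a joint passes its speed limit or range.

## Robot

A 6-joint arm with a two-finger parallel gripper is mounted at the origin on the work surface. World frame = base frame: x ahead of the robot, y to its left, z up, the work surface at z = 0. Lengths are in m, angles in rad, forces in N, time in s.
With the tool pointing down it reaches from about 0.35 to 0.875 m from the base axis. Payload 15.5 kg.
Tool frame: the origin (TCP) lies between the finger pads; the fingertips stand 22 mm ahead of it and the grasp point (between the pads) lies 3 mm ahead of it (arm.tip_reach is the distance from the TCP to the fingertips, in m); z points along the fingers, y is the line along which they close (so a half turn about z gives the same grasp; the last joint's range is limited). The gripper opens to 85 mm and grips with 20 to 120 N. Pads are 22 mm wide; open, the fingers measure 114 mm over their backs; the gripper's body (76 mm by 85 mm) begins 54 mm behind the grasp point. The pads swing forward as they close: fully open they stand 13 mm farther back than shut.
Start: joints at [1.139, 0.494, 1.345, -0, 1.302, -0.096], TCP at [0.206, 0.59, 0.253] pointing down, gripper open.
Joint ranges: [-2.91, 2.91], [-0.82, 2.16], [0.22, 2.67], [-1.22, 4.37], [0.12, 2.79], [-3.08, 3.08]. Speed limits (rad/s): [1.89, 1.89, 2.57, 3.01, 3.01, 3.01].

## Interface

Orientations are given as a unit quaternion [w, x, y, z].
In Python, from plant import arm gives the robot as it stands.
- The arm moves only by the shell command python3 -m creep 'ROWS' [FORCE]. ROWS is JSON, a list of rows, each an object of numbers: "rx", "ry", "rz": the turn, a rotation vector about the tool's x, y, z in degrees; "tx", "ty", "tz": the shift along the tool's x, y, z in cm; "hand": the closure in counts, from 0 (fully open) to 255 (shut). In form: [{"rx": .., "ry": .., "rz": .., "tx": .., "ty": .., "tz": .., "hand": ..}, ...]. A call has exactly 8 rows; each row is the pose to reach, as a shift and turn from the pose commanded when the call began, along the tool's axes at that moment; what a row does not reach only later rows make up. A row lasts 1/8 s, in which the tool goes at most 62.5 mm and 10.7 degrees, less where a joint would pass 70% of its speed; a pose out of reach is approached as far as the arm can. A call with a gripper value outside its range is refused whole. The fingers move at their own pace and stop on an object; FORCE is the grip in N (left out, the last holds). Time passes only in rows, so rows that repeat a pose let the fingers close, or fill a call up. It gives the time, the measured TCP pose, the force, the opening and the grip force at its end, in the units of the state.
- arm.observe(): the state, without advancing time (a new reading comes with each control period).
- arm.get_image(name): name is "scene" or "side" or "wrist"; returns a dict with "frame" (400x640x3 uint8, red, green, blue), "fx", "fy", "cx", "cy" (pixels), "cam_to_world" (4x4, takes a point from camera to world coordinates); the wrist camera has in their place "mount" (4x4, takes a point from camera to tool coordinates, whose origin is the TCP and whose axes are the flange's). Camera axes: x right, y down, z forward; pixel columns grow to the right and rows downward; lengths in m; the calibration is good to about 2 mm. A picture is of the moment at which its call begins: read the wrist's pose just before it. There is no depth.
- arm.close_job(): hands the job in; it is judged then, once.
Trained networks look in a picture, given as the dict that the camera call returned (one of the last four; its "shot" number tells which), for a name from the list of things; names that differ only in an ending like _2 or _b are one class to them, and where a whole thing is asked for, a point or a joint stands for the part that bears it (a point fixed in the world has none). Each returns a list of dicts, best first, with "conf" (0 to 1); they miss things now and then, are a little off and sometimes report something else, mostly with a low value. They report only what shows in the picture. A call takes as long as a camera call.
- arm.cut_out(picture, target): "mask" (400x640 bool, what is visible of it) and "pixel" ([column, row] in pixels, amid what is visible of it).
- arm.tip_of(picture, target): "pixel" ([column, row] in pixels: a listed point, or the origin of a listed thing).
The state is a dict: "time": time; "qpos": joint angles; "joint_velocities": joint speeds; "tau": joint torques, N m; "tcp_pos": TCP position; "eef_rot": TCP orientation; "force": force on the tool from outside, world axes, zero at the start; "ft_torque": the same for the moment, N m; "gripper_width": finger opening in m; "grasp_force": force on a finger pad.
Only numpy, scipy, OpenCV 4.12 (cv2) and the standard library are available. Lean on these libraries where they do the work, as an engineer would, in place of code of your own. Each camera call takes 0.05 s, during which the arm holds its last target. There are 200 camera calls.

## Working session

There is one attempt and no reset: what is moved stays moved. The work goes in short steps, Python scripts to look and compute and a shell command to move; the robot and the scene stay as the last step left them, time stands still between calls to the robot, and variables do not carry over. Pictures are saved under pics/ and viewed, at most 10 in all, crops included, and the job is handed in when it is done.

```bash
mkdir -p pics; ls; cat > h.py <<'E'
import numpy as np, cv2
from plant import arm
def ray(p,px,T=None):
    T=np.array(p["cam_to_world"]) if T is None else T
    d=T[:3,:3]@np.array([(px[0]-p["cx"])/p["fx"],(px[1]-p["cy"])/p["fy"],1]); return T[:3,3],d
def atz(p,px,z,T=None):
    o,d=ray(p,px,T); return o+d*(z-o[2])/d[2]
def proj(p,X,T=None):
    T=np.array(p["cam_to_world"]) if T is None else T
    c=T[:3,:3].T@(np.array(X)-T[:3,3]); return np.array([p["fx"]*c[0]/c[2]+p["cx"],p["fy"]*c[1]/c[2]+p["cy"]])
def save(p,n): cv2.imwrite("pics/"+n,cv2.cvtColor(p["frame"],cv2.COLOR_RGB2BGR))
def wristT(p,s):
    from scipy.spatial.transform import Rotation as R
    q=s["eef_rot"];T=np.eye(4);T[:3,:3]=R.from_quat([q[1],q[2],q[3],q[0]]).as_matrix();T[:3,3]=s["tcp_pos"]
    return T@np.array(p["mount"])
E
python3 - <<'E'
from h import *
np.set_printoptions(precision=3,suppress=True)
s=arm.observe();print(s["time"],s["tcp_pos"],s["eef_rot"],s["force"],s["gripper_width"],arm.tip_reach)
Z=dict(tray=0,dot=.005,tip=.06,knob_top=.247,punch=0,black_tray=0,jug=0,cups_white=0,pot=0,sprayer=0,trowel=0)
for n in("scene","side"):
    p=arm.get_image(n);save(p,n+".png");print(n,np.array(p["cam_to_world"])[:3,3])
    for k,z in Z.items():
        r=arm.tip_of(p,k)
        for a in r[:1]:print(k,np.array(a["pixel"]),round(a["conf"],2),atz(p,a["pixel"],z))
E
```

```text
pics
0.0 [0.206 0.59  0.253] [-0.     0.167  0.986 -0.001] [ 0.437 -0.954 -0.01 ] 0.08510019361287535 0.022
scene [1.486 0.353 1.073]
tray [408.1 233. ] 0.75 [0.492 0.26  0.   ]
dot [417.7 251.5] 0.8 [0.563 0.306 0.005]
tip [339.2 222.2] 0.68 [0.582 0.047 0.06 ]
knob_top [339.7 179.8] 0.86 [0.589 0.048 0.247]
punch [337.4 236.7] 0.65 [0.593 0.046 0.   ]
black_tray [264.1 193.1] 0.77 [ 0.49  -0.278  0.   ]
jug [427.8 283.4] 0.78 [0.669 0.36  0.   ]
cups_white [209.8 212.8] 0.65 [ 0.65  -0.409  0.   ]
pot [486.1 247.2] 0.91 [0.462 0.507 0.   ]
sprayer [182.8 182.1] 0.76 [ 0.547 -0.594  0.   ]
trowel [185.3 181.9] 0.72 [ 0.542 -0.586  0.   ]
side [ 0.062 -0.848  1.355]
tray [412.7 371.3] 0.66 [ 0.539 -0.582  0.   ]
dot [276.6 159.7] 0.97 [0.56  0.307 0.005]
tip [316.5 196.7] 0.55 [0.582 0.043 0.06 ]
knob_top [316.2 160.5] 0.72 [0.576 0.039 0.247]
punch [316.5 157.6] 0.47 [0.699 0.249 0.   ]
black_tray [339.9 287.4] 0.59 [ 0.495 -0.263  0.   ]
cups_white [405.5 301.7] 0.89 [ 0.645 -0.4    0.   ]
pot [232.9 138.7] 0.76 [0.462 0.491 0.   ]
sprayer [407.4 371.4] 0.74 [ 0.526 -0.575  0.   ]
trowel [364.1 360.9] 0.9 [ 0.436 -0.492  0.   ]
```

View pics/scene.png

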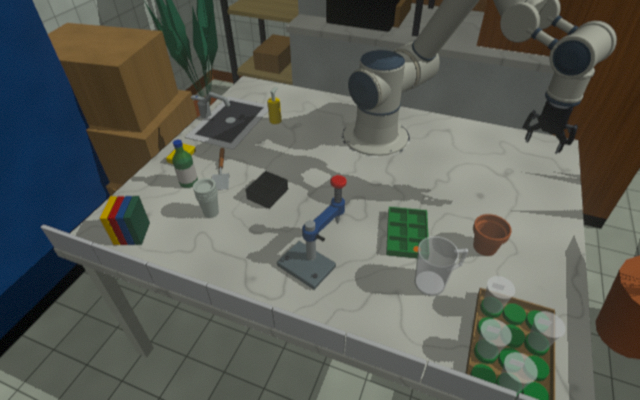

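View pics/side.png

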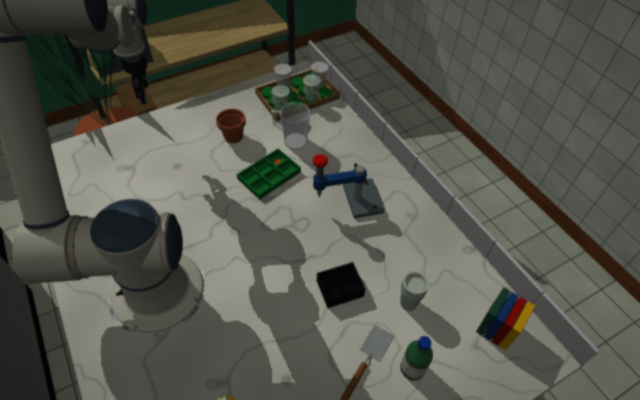

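The tray is left of the punch, with its orange dot on the far (+x) side: side view (277,160), scene (417,251). The punch head is at scene (339,185), with its foot towards +x/-y. Next I'll work out the tray and punch yaw.

```bash
python3 - <<'E'
from h import *
from scipy.optimize import least_squares
np.set_printoptions(precision=4,suppress=True)
P={n:arm.get_image(n) for n in("scene","side")}
for k in("tip","knob_top","dot"):
    A=np.zeros((3,3));b=np.zeros(3)
    for p in P.values():
        r=arm.tip_of(p,k)
        if not r: print("miss",k);continue
        o,d=ray(p,r[0]["pixel"]);d/=np.linalg.norm(d);M=np.eye(3)-np.outer(d,d);A+=M;b+=M@o
    print(k,np.linalg.solve(A,b))
def boxhull(p,x,y,a,bx,h):
    c,s=np.cos(a),np.sin(a)
    q=[proj(p,[x+c*u-s*v,y+s*u+c*v,z]) for u in bx[:2] for v in bx[2:] for z in(0,h)]
    return cv2.convexHull(np.array(q,np.float32))
for n,p in P.items():
  for k in("tray","punch"):
    for r in arm.cut_out(p,k)[:2]:
        m=r["mask"].astype(np.uint8);print(n,k,r["conf"],m.sum(),r["pixel"])
# tray fit by IoU
from scipy.optimize import minimize
def fit(k,bx,h,x0,names):
    ms={n:arm.cut_out(P[n],k)[0]["mask"] for n in names}
    def cost(v):
        e=0
        for n in names:
            im=np.zeros((1600,2560),np.uint8);cv2.fillConvexPoly(im,np.round(boxhull(P[n],*v,bx,h)*4).astype(int),1)
            im=cv2.resize(im*255,(640,400),interpolation=cv2.INTER_AREA)/255.
            e+=np.abs(im-ms[n]).sum()
        return e
    best=min((minimize(cost,[x0[0],x0[1],a],method="Nelder-Mead",options=dict(initial_simplex=[[x0[0],x0[1],a],[x0[0]+.02,x0[1],a],[x0[0],x0[1]+.02,a],[x0[0],x0[1],a+.2]])) for a in x0[2]),key=lambda r:r.fun)
    print(k,names,best.x,np.degrees(best.x[2]),best.fun)
    return best.x
for nm in(["side"],["side","scene"]):
    v=fit("tray",[-.0975,.0975,-.065,.065],.028,[.49,.26,[-.2,0.1,.3]],nm);c,s=np.cos(v[2]),np.sin(v[2]);print("dot",v[0]+c*.063-s*.031,v[1]+s*.063+c*.031)
# punch foot: bluish-grey lower part; pixel of the column base & foot center in side/scene views
for n,px in(("scene",(306,266)),("side",(364,198))):
    X=atz(P[n],px,.022);print(n,X,np.degrees(np.arctan2(X[1]-.044,X[0]-.582)),np.hypot(X[0]-.582,X[1]-.044))
    cv2.imwrite("pics/c_%s.png"%n,cv2.resize(P[n]["frame"][110:290,220:470,::-1],None,fx=3,fy=3,interpolation=cv2.INTER_CUBIC))
E
```

```text
tip [0.5907 0.0363 0.0665]
knob_top [0.5931 0.0425 0.2518]
dot [0.5547 0.3077 0.0074]
scene tray 0.59 1813 [406.8, 230.3]
scene tray 0.51 2770 [314.0, 253.8]
scene punch 0.66 2693 [315.1, 252.2]
scene punch 0.65 786 [177.5, 166.2]
side tray 0.75 1830 [264.9, 174.7]
side punch 0.96 2150 [352.7, 188.1]
tray ['side'] [0.5041 0.2554 0.2395] 13.720660766679027 56.062745098039215
dot 0.5579186284529628 0.3004773453557336
tray ['side', 'scene'] [0.5031 0.2564 0.2176] 12.469024940871684 342.6705882352941
dot 0.5578857511256705 0.30025215238071346
scene [0.7561 0.0039 0.022 ] -12.966898098868228 0.17861967984016724
side [ 0.74   -0.0152  0.022 ] -20.535948993009143 0.16874914368072924
```

View pics/c_scene.png

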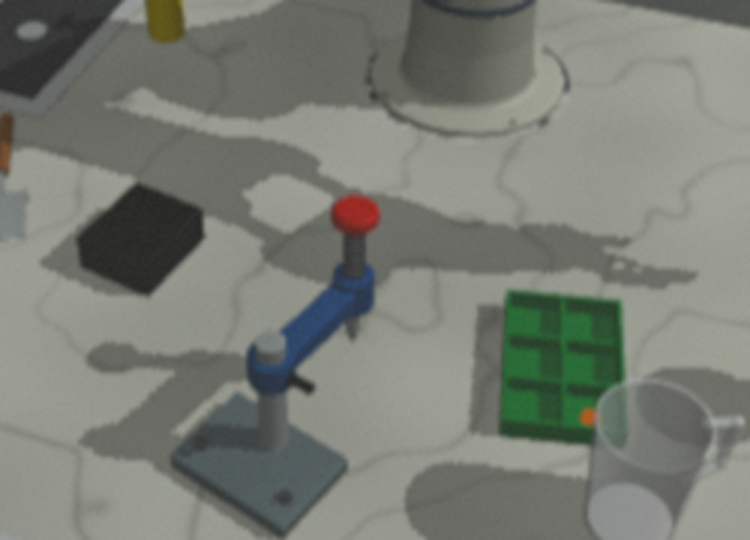

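The crop confirms the layout: dot at crop (588,417), in the tray's +x,+y corner; tip at (352,338); foot lies to +x, slightly -y. I'll hover over the tray's -x wall and aim to pinch that wall for the drag.

```bash
python3 -m creep '[{"rz":58,"tx":-29.4,"ty":-24.2,"tz":5,"hand":130},{"rz":58,"tx":-29.4,"ty":-24.2,"tz":5,"hand":130},{"rz":58,"tx":-29.4,"ty":-24.2,"tz":5,"hand":130},{"rz":58,"tx":-29.4,"ty":-24.2,"tz":5,"hand":130},{"rz":58,"tx":-29.4,"ty":-24.2,"tz":5,"hand":130},{"rz":58,"tx":-29.4,"ty":-24.2,"tz":5,"hand":130},{"rz":58,"tx":-29.4,"ty":-24.2,"tz":5,"hand":130},{"rz":58,"tx":-29.4,"ty":-24.2,"tz":5,"hand":130}]' 60
python3 - <<'E'
from h import *
np.set_printoptions(precision=4,suppress=True)
s=arm.observe();p=arm.get_image("wrist");T=wristT(p,s);save(p,"w1.png")
print(s["time"],s["tcp_pos"],s["gripper_width"],np.array(p["mount"]))
for k,z in(("dot",.005),("tray",0)):
    for r in arm.tip_of(p,k)[:1]:print(k,r["conf"],r["pixel"],atz(p,r["pixel"],z,T))
def tr(u,v,z,x=.5035,y=.256,a=np.radians(13)):
    return [x+np.cos(a)*u-np.sin(a)*v,y+np.sin(a)*u+np.cos(a)*v,z]
for u in(-.0975,.0975):
  for v in(-.065,.065):print(u,v,proj(p,tr(u,v,.028),T))
R=T[:3,:3]@np.array(p["mount"])[:3,:3].T;print(R)
E
```

```text
1.95 [0.206  0.5901 0.2533] 0.08517162006126991 [[ 0.0002 -0.9544 -0.2986  0.0754]
 [ 1.     -0.      0.0007 -0.0007]
 [-0.0007 -0.2986  0.9544 -0.1206]
 [ 0.      0.      0.      1.    ]]
-0.0975 -0.065 [ 82.0619 415.3338]
-0.0975 0.065 [154.6302 375.1553]
0.0975 -0.065 [173.3304 497.5183]
0.0975 0.065 [242.39   464.9454]
[[-0.9441  0.3295  0.    ]
 [ 0.3295  0.9441 -0.    ]
 [-0.      0.     -1.    ]]validation failed for argument at $[0]...
```

View pics/w1.png

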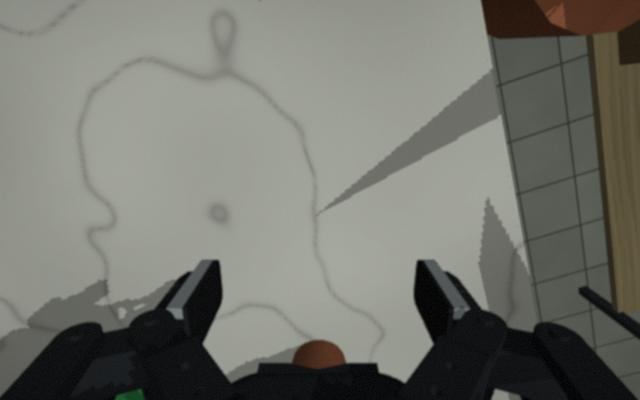

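The move was refused, because every row needs all its keys. The picture only shows the start position.

```bash
python3 -m creep '[{"rx":0,"ry":0,"rz":58,"tx":-29.4,"ty":-24.2,"tz":5,"hand":130},{"rx":0,"ry":0,"rz":58,"tx":-29.4,"ty":-24.2,"tz":5,"hand":130},{"rx":0,"ry":0,"rz":58,"tx":-29.4,"ty":-24.2,"tz":5,"hand":130},{"rx":0,"ry":0,"rz":58,"tx":-29.4,"ty":-24.2,"tz":5,"hand":130},{"rx":0,"ry":0,"rz":58,"tx":-29.4,"ty":-24.2,"tz":5,"hand":130},{"rx":0,"ry":0,"rz":58,"tx":-29.4,"ty":-24.2,"tz":5,"hand":130},{"rx":0,"ry":0,"rz":58,"tx":-29.4,"ty":-24.2,"tz":5,"hand":130},{"rx":0,"ry":0,"rz":58,"tx":-29.4,"ty":-24.2,"tz":5,"hand":130}]' 60
cat > w.py <<'E'
from h import *
import sys
np.set_printoptions(precision=4,suppress=True)
s=arm.observe();p=arm.get_image("wrist");T=wristT(p,s);save(p,sys.argv[1])
print(s["time"],s["tcp_pos"],s["force"],s["gripper_width"],s["qpos"])
for k,z in(("dot",.005),("tray",0),("tip",.06),("knob_top",.247)):
    for r in arm.tip_of(p,k)[:1]:print(k,r["conf"],r["pixel"],atz(p,r["pixel"],z,T))
def tr(u,v,z,x=.5035,y=.256,a=np.radians(13)):
    return [x+np.cos(a)*u-np.sin(a)*v,y+np.sin(a)*u+np.cos(a)*v,z]
for u in(-.0975,.0975):
  for v in(-.065,.065):print(u,v,proj(p,tr(u,v,.028),T))
print(T[:3,:3]@np.array(p["mount"])[:3,:3].T)
E
python3 w.py w2.png
```

```text
time: 3.1
tcp_pos: [0.404, 0.2645, 0.2033]
eef_rot: [-0.0, 0.625, 0.781, 0.0]
force: [-0.4, -0.3, -0.6]
gripper_width: 0.042
grasp_force: 0.0
3.1 [0.404  0.2645 0.2033] [-0.4437 -0.3151 -0.6458] 0.04196404213289225 [0.4558 0.3595 1.7508 0.0002 1.0313 0.234 ]
dot 0.84 [474.5, 175.5] [0.5554 0.2996 0.005 ]
tray 0.77 [408.2, 206.3] [0.5029 0.2532 0.    ]
tip 0.48 [603.7, 139.2] [0.6156 0.3565 0.06  ]
-0.0975 -0.065 [315.1516 274.2648]
-0.0975 0.065 [314.082  144.7864]
0.0975 -0.065 [508.7829 273.4499]
0.0975 0.065 [533.2316 143.689 ]
[[-0.2198  0.9755 -0.0001]
 [ 0.9755  0.2198  0.0002]
 [ 0.0002 -0.     -1.    ]]
```

View pics/w2.png

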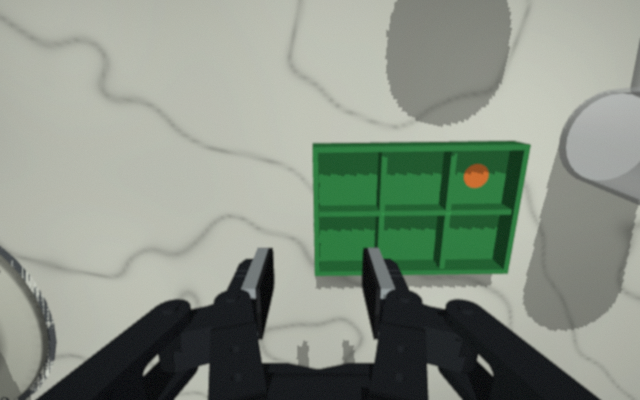

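The wrist view matches the tray model to within a few pixels: corners (316,275), (314,145), (508,272) and (529,143); dot at (476,176). The fingers already straddle the -x wall line, so I'll descend and pinch.

```bash
python3 -m creep '[{"rx":0,"ry":0,"rz":0,"tx":0,"ty":0,"tz":6,"hand":130},{"rx":0,"ry":0,"rz":0,"tx":0,"ty":0,"tz":12,"hand":130},{"rx":0,"ry":0,"rz":0,"tx":0,"ty":0,"tz":15,"hand":130},{"rx":0,"ry":0,"rz":0,"tx":0,"ty":0,"tz":17,"hand":130},{"rx":0,"ry":0,"rz":0,"tx":0,"ty":0,"tz":17.2,"hand":130},{"rx":0,"ry":0,"rz":0,"tx":0,"ty":0,"tz":17.2,"hand":180},{"rx":0,"ry":0,"rz":0,"tx":0,"ty":0,"tz":17.2,"hand":230},{"rx":0,"ry":0,"rz":0,"tx":0,"ty":0,"tz":17.2,"hand":255}]' 60
python3 -m creep '[{"rx":0,"ry":0,"rz":0,"tx":0,"ty":0,"tz":0,"hand":255},{"rx":0,"ry":0,"rz":0,"tx":0,"ty":0,"tz":0,"hand":255},{"rx":0,"ry":0,"rz":0,"tx":0,"ty":0,"tz":0,"hand":255},{"rx":0,"ry":0,"rz":0,"tx":0,"ty":0,"tz":0,"hand":255},{"rx":0,"ry":0,"rz":0,"tx":0,"ty":0,"tz":0,"hand":255},{"rx":0,"ry":0,"rz":0,"tx":0,"ty":0,"tz":0,"hand":255},{"rx":0,"ry":0,"rz":0,"tx":0,"ty":0,"tz":0,"hand":255},{"rx":0,"ry":0,"rz":0,"tx":0,"ty":0,"tz":0,"hand":255}]'
```

```text
time: 4.35
tcp_pos: [0.4039, 0.265, 0.0323]
eef_rot: [0.0, 0.624, 0.781, 0.001]
force: [-3.6, 1.3, 10.0]
gripper_width: 0.0032
grasp_force: 59.6
time: 5.35
tcp_pos: [0.4039, 0.265, 0.0322]
eef_rot: [0.0, 0.624, 0.781, 0.001]
force: [-3.1, 0.3, 8.8]
gripper_width: 0.0034
grasp_force: 59.6
```

```bash
python3 -m creep '[{"rx":0,"ry":0,"rz":0,"tx":0,"ty":0,"tz":-0.1,"hand":255},{"rx":0,"ry":0,"rz":0,"tx":-0.8,"ty":-0.1,"tz":-0.1,"hand":255},{"rx":0,"ry":0,"rz":0,"tx":-2.4,"ty":-0.3,"tz":-0.1,"hand":255},{"rx":0,"ry":0,"rz":0,"tx":-4.4,"ty":-0.5,"tz":-0.1,"hand":255},{"rx":0,"ry":0,"rz":0,"tx":-6.4,"ty":-0.8,"tz":-0.1,"hand":255},{"rx":0,"ry":0,"rz":0,"tx":-8.4,"ty":-1.0,"tz":-0.1,"hand":255},{"rx":0,"ry":0,"rz":0,"tx":-9.6,"ty":-1.2,"tz":-0.1,"hand":255},{"rx":0,"ry":0,"rz":0,"tx":-10,"ty":-1.2,"tz":-0.1,"hand":255}]'
cat > loc.py <<'E'
from h import *
np.set_printoptions(precision=4,suppress=True)
s=arm.observe();print(s["time"],s["tcp_pos"],s["force"])
for n in("scene","side"):
    p=arm.get_image(n)
    for k,z in(("dot",.005),("tip",.06),("knob_top",.247)):
        for r in arm.tip_of(p,k)[:1]:print(n,k,round(r["conf"],2),np.array(r["pixel"]),atz(p,r["pixel"],z))
p=arm.get_image("wrist");T=wristT(p,s)
for k,z in(("dot",.005),("tip",.06)):
    for r in arm.tip_of(p,k)[:1]:print("wrist",k,round(r["conf"],2),np.array(r["pixel"]),atz(p,r["pixel"],z,T))
save(p,"last_w.png")
E
python3 loc.py
```

```text
time: 6.35
tcp_pos: [0.414, 0.1636, 0.0323]
eef_rot: [-0.0, 0.625, 0.781, -0.0]
force: [-1.0, 1.1, -2.2]
gripper_width: 0.0035
grasp_force: 58.7
6.35 [0.414  0.1636 0.0323] [-1.0008  1.0798 -2.1773]
scene tip 0.67 [336.5 222.6] [0.5871 0.04   0.06  ]
scene knob_top 0.76 [338.6 178.5] [0.5849 0.0427 0.247 ]
side dot 0.79 [289.4 176.5] [0.5638 0.2098 0.005 ]
side tip 0.6 [320.5 197.6] [0.5924 0.0329 0.06  ]
side knob_top 0.51 [317.8 159.7] [0.5819 0.0393 0.247 ]
wrist dot 0.86 [638.1 262.5] [0.5708 0.1955 0.005 ]
```

```bash
python3 -m creep '[{"rx":0,"ry":0,"rz":0,"tx":-1.2,"ty":-0.1,"tz":0.05,"hand":255},{"rx":0,"ry":0,"rz":0,"tx":-3.8,"ty":-0.4,"tz":0.05,"hand":255},{"rx":0,"ry":0,"rz":0,"tx":-6.6,"ty":-0.7,"tz":0.05,"hand":255},{"rx":0,"ry":0,"rz":0,"tx":-9.4,"ty":-1.0,"tz":0.05,"hand":255},{"rx":0,"ry":0,"rz":0,"tx":-12.2,"ty":-1.4,"tz":0.05,"hand":255},{"rx":0,"ry":0,"rz":0,"tx":-14.4,"ty":-1.6,"tz":0.05,"hand":255},{"rx":0,"ry":0,"rz":0,"tx":-15.7,"ty":-1.7,"tz":0.05,"hand":255},{"rx":0,"ry":0,"rz":0,"tx":-15.7,"ty":-1.7,"tz":0.05,"hand":255}]'
python3 loc.py
python3 - <<'E'
from h import *
v=[]
for n in("scene","side"):
    p=arm.get_image(n);c=proj(p,[.584,.0415,.03]).astype(int)
    v.append(cv2.resize(p["frame"][c[1]-40:c[1]+40,c[0]-32:c[0]+32,::-1],None,fx=6,fy=6,interpolation=cv2.INTER_CUBIC));print(n,c)
    o=lambda X:((proj(p,X)-c+[32,40])*6).round()
    print(o([.584,.0415,.06]),o([.584,.0415,.005]))
cv2.imwrite("pics/z1.png",np.hstack(v))
E
```

```text
time: 7.9
tcp_pos: [0.4327, 0.0068, 0.0322]
eef_rot: [0.001, 0.624, 0.781, 0.0]
force: [-1.9, -7.6, 12.8]
gripper_width: 0.0036
grasp_force: 60.8
7.9 [0.4327 0.0068 0.0322] [-1.9139 -7.5954 12.7808]
scene dot 0.93 [335.  232.2] [0.581  0.0334 0.005 ]
scene tip 0.74 [335.9 220.1] [0.5774 0.0344 0.06  ]
scene knob_top 0.8 [335.4 178.9] [0.5899 0.0346 0.247 ]
side dot 0.92 [319.9 205.9] [0.5949 0.0393 0.005 ]
side tip 0.73 [317.2 199. ] [0.5796 0.033  0.06  ]
side knob_top 0.78 [318.3 159.5] [0.5836 0.0393 0.247 ]
wrist dot 0.72 [638.1 258.1] [0.5885 0.0409 0.005 ]
scene [337 228]
[194. 204.] [192. 273.]
side [316 202]
[199. 209.] [197. 268.]
```

View pics/z1.png

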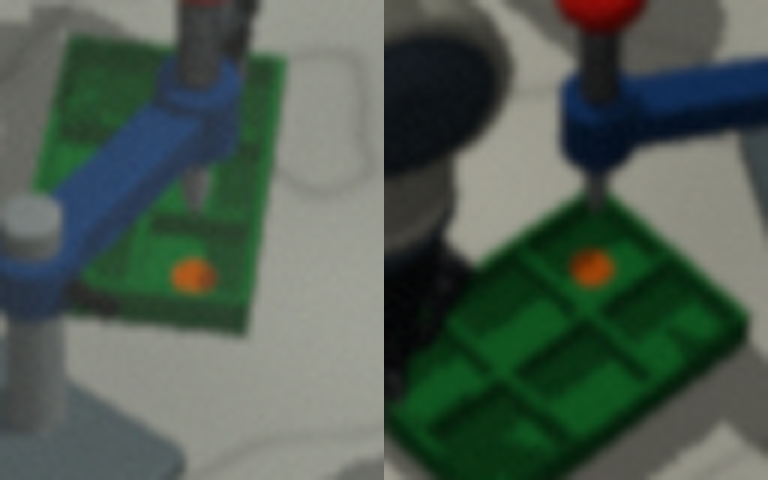

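Left panel: tip at (197,212), dot at (194,276), where a perfect fit would be about (195,281). Right panel: tip at (597,212), dot at (592,268), against (595,271). So the dot is within about 2 mm of the tip axis and the dot radius is 12 mm. I'll ease off, release and rise.

```bash
python3 -m creep '[{"rx":0,"ry":0,"rz":0,"tx":0,"ty":0,"tz":-0.08,"hand":255},{"rx":0,"ry":0,"rz":0,"tx":0,"ty":0,"tz":-0.08,"hand":255},{"rx":0,"ry":0,"rz":0,"tx":0,"ty":0,"tz":-0.08,"hand":220},{"rx":0,"ry":0,"rz":0,"tx":0,"ty":0,"tz":-0.08,"hand":180},{"rx":0,"ry":0,"rz":0,"tx":0,"ty":0,"tz":-0.08,"hand":140},{"rx":0,"ry":0,"rz":0,"tx":0,"ty":0,"tz":-0.08,"hand":140},{"rx":0,"ry":0,"rz":0,"tx":0,"ty":0,"tz":-0.08,"hand":140},{"rx":0,"ry":0,"rz":0,"tx":0,"ty":0,"tz":-0.08,"hand":140}]' 
python3 -m creep '[{"rx":0,"ry":0,"rz":0,"tx":0,"ty":0,"tz":-2,"hand":140},{"rx":0,"ry":0,"rz":0,"tx":0,"ty":0,"tz":-6,"hand":140},{"rx":0,"ry":0,"rz":0,"tx":0,"ty":0,"tz":-11,"hand":255},{"rx":0,"ry":0,"rz":0,"tx":0,"ty":0,"tz":-16,"hand":255},{"rx":0,"ry":0,"rz":0,"tx":0,"ty":0,"tz":-21,"hand":255},{"rx":0,"ry":0,"rz":0,"tx":0,"ty":0,"tz":-26,"hand":255},{"rx":0,"ry":0,"rz":0,"tx":0,"ty":0,"tz":-29,"hand":255},{"rx":0,"ry":0,"rz":0,"tx":0,"ty":0,"tz":-29,"hand":255}]' 
cat > z.py <<'E'
from h import *
import sys
np.set_printoptions(precision=4,suppress=True)
v=[]
for n in("scene","side"):
    p=arm.get_image(n);c=proj(p,[.584,.0415,.03]).astype(int)
    w=p["frame"][c[1]-40:c[1]+40,c[0]-32:c[0]+32]
    v.append(cv2.resize(w[...,::-1],None,fx=6,fy=6,interpolation=cv2.INTER_CUBIC))
    h=cv2.cvtColor(p["frame"],cv2.COLOR_RGB2HSV);f=h.astype(int)
    def cen(m,lo,hi):
        m=m.copy();m[:c[1]+lo]=0;m[c[1]+hi:]=0;m[:,:c[0]-30]=0;m[:,c[0]+30:]=0
        k,l,st,ce=cv2.connectedComponentsWithStats(m.astype(np.uint8));i=1+np.argmax(st[1:,4]);return ce[i],st[i]
    d,_=cen((f[...,0]>5)&(f[...,0]<22)&(f[...,1]>150)&(f[...,2]>90),-40,60)
    k,st=cen(((f[...,0]<5)|(f[...,0]>172))&(f[...,1]>140)&(f[...,2]>60),-70,0)
    print(n,"dot px",d,atz(p,d,.005),"knob px",k,st[:4],atz(p,k,.240))
    for k in("tip","knob_top"):
        for r in arm.tip_of(p,k)[:1]:print(k,np.array(r["pixel"]),atz(p,r["pixel"],dict(tip=.06,knob_top=.247)[k]))
cv2.imwrite("pics/"+sys.argv[1],np.hstack(v))
E
python3 z.py z2.png
```

```text
time: 9.55
tcp_pos: [0.4322, 0.0077, 0.0326]
eef_rot: [-0.0, 0.624, 0.781, -0.0]
force: [0.0, -0.2, 0.2]
gripper_width: 0.0385
grasp_force: 0.0
time: 10.55
tcp_pos: [0.433, 0.0076, 0.3245]
eef_rot: [0.002, 0.624, 0.781, 0.001]
force: [0.5, -0.7, -1.1]
gripper_width: 0.0004
grasp_force: 0.0
scene dot px [336.6  233.36] [0.5839 0.0401 0.005 ] knob px [338.2868 181.1103] [331 176  15  12] [0.5886 0.0432 0.24  ]
tip [337.5 223.5] [0.5896 0.0443 0.06  ]
knob_top [337.9 176. ] [0.5751 0.0369 0.247 ]
side dot px [318.44 206.36] [0.5895 0.04   0.005 ] knob px [319.6536 159.8758] [313 154  15  13] [0.5899 0.0415 0.24  ]
tip [320.  197.5] [0.5911 0.0341 0.06  ]
knob_top [319.9 159.2] [0.5886 0.038  0.247 ]
```

View pics/z2.png

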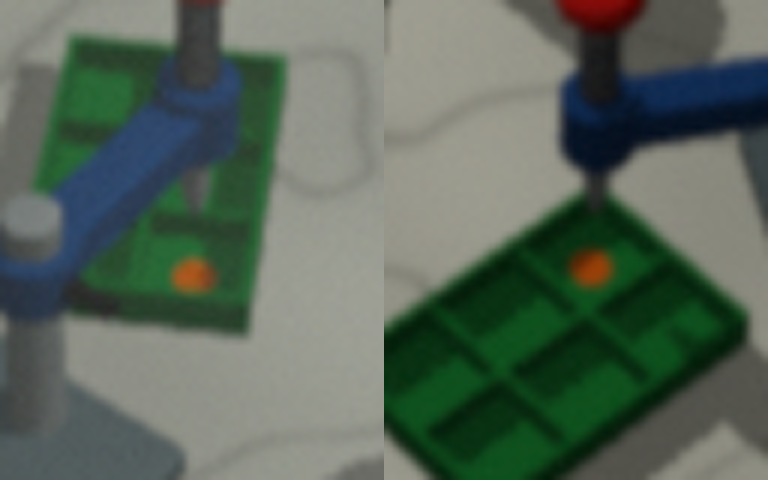

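The tray stayed put. By colour centroid, the dot is at (0.587,0.040) and the knob axis at (0.589,0.042). Next I'll go over the knob with the fingers shut.

```bash
python3 -m creep '[{"rx":0,"ry":0,"rz":0,"tx":0,"ty":3,"tz":0,"hand":255},{"rx":0,"ry":0,"rz":0,"tx":0,"ty":7,"tz":0,"hand":255},{"rx":0,"ry":0,"rz":0,"tx":-0.1,"ty":11,"tz":0,"hand":255},{"rx":0,"ry":0,"rz":0,"tx":-0.1,"ty":14,"tz":0,"hand":255},{"rx":0,"ry":0,"rz":0,"tx":-0.1,"ty":15.9,"tz":0,"hand":255},{"rx":0,"ry":0,"rz":0,"tx":-0.1,"ty":15.9,"tz":1.5,"hand":255},{"rx":0,"ry":0,"rz":0,"tx":-0.1,"ty":15.9,"tz":3.5,"hand":255},{"rx":0,"ry":0,"rz":0,"tx":-0.1,"ty":15.9,"tz":3.5,"hand":255}]' 
python3 - <<'E'
from h import *
v=[]
for n in("scene","side"):
    p=arm.get_image(n);c=proj(p,[.588,.042,.2]).astype(int)
    v.append(cv2.resize(p["frame"][c[1]-40:c[1]+50,c[0]-36:c[0]+36,::-1],None,fx=5,fy=5,interpolation=cv2.INTER_CUBIC))
cv2.imwrite("pics/z3.png",np.hstack(v))
E
```

```text
time: 11.85
tcp_pos: [0.5857, 0.0417, 0.2854]
eef_rot: [-0.002, 0.624, 0.781, -0.001]
force: [-0.2, 0.3, 1.7]
gripper_width: 0.0003
grasp_force: 0.0
```

View pics/z3.png

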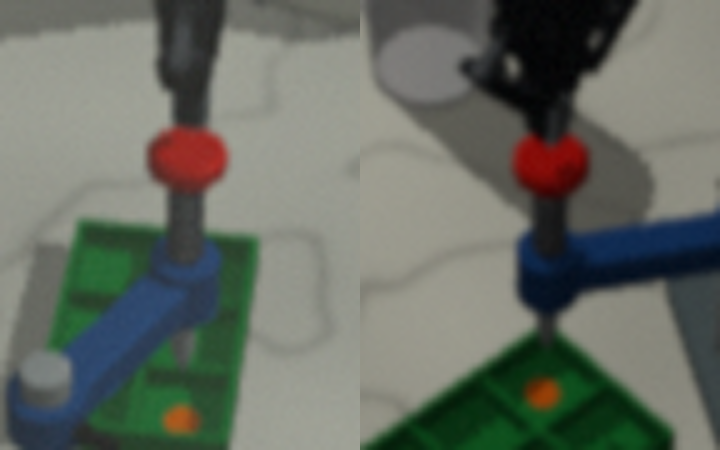

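The fingers are centred above the knob: left panel column 188, right panel column 548. Pressing now.

```bash
python3 -m creep '[{"rx":0,"ry":0,"rz":0,"tx":0,"ty":0,"tz":1,"hand":255},{"rx":0,"ry":0,"rz":0,"tx":0,"ty":0,"tz":2,"hand":255},{"rx":0,"ry":0,"rz":0,"tx":0,"ty":0,"tz":3,"hand":255},{"rx":0,"ry":0,"rz":0,"tx":0,"ty":0,"tz":4,"hand":255},{"rx":0,"ry":0,"rz":0,"tx":0,"ty":0,"tz":5,"hand":255},{"rx":0,"ry":0,"rz":0,"tx":0,"ty":0,"tz":6,"hand":255},{"rx":0,"ry":0,"rz":0,"tx":0,"ty":0,"tz":6.5,"hand":255},{"rx":0,"ry":0,"rz":0,"tx":0,"ty":0,"tz":6.5,"hand":255}]'
```

```text
time: 12.95
tcp_pos: [0.5876, 0.0418, 0.2223]
eef_rot: [-0.0, 0.624, 0.781, -0.0]
force: [0.1, -1.1, 4.6]
gripper_width: 0.0
grasp_force: 2.2
```

```bash
python3 -m creep '[{"rx":0,"ry":0,"rz":0,"tx":0,"ty":0,"tz":0.2,"hand":255},{"rx":0,"ry":0,"rz":0,"tx":0,"ty":0,"tz":0.4,"hand":255},{"rx":0,"ry":0,"rz":0,"tx":0,"ty":0,"tz":0.5,"hand":255},{"rx":0,"ry":0,"rz":0,"tx":0,"ty":0,"tz":0.6,"hand":255},{"rx":0,"ry":0,"rz":0,"tx":0,"ty":0,"tz":0.7,"hand":255},{"rx":0,"ry":0,"rz":0,"tx":0,"ty":0,"tz":0.75,"hand":255},{"rx":0,"ry":0,"rz":0,"tx":0,"ty":0,"tz":0.8,"hand":255},{"rx":0,"ry":0,"rz":0,"tx":0,"ty":0,"tz":0.8,"hand":255}]'
```

```text
time: 13.95
tcp_pos: [0.5876, 0.0418, 0.2149]
eef_rot: [0.0, 0.624, 0.781, 0.0]
force: [0.2, -0.7, 4.4]
gripper_width: 0.0003
grasp_force: 2.4
```

```bash
python3 -m creep '[{"rx":0,"ry":0,"rz":0,"tx":0,"ty":0,"tz":0.05,"hand":255},{"rx":0,"ry":0,"rz":0,"tx":0,"ty":0,"tz":0.1,"hand":255},{"rx":0,"ry":0,"rz":0,"tx":0,"ty":0,"tz":0.15,"hand":255},{"rx":0,"ry":0,"rz":0,"tx":0,"ty":0,"tz":0.2,"hand":255},{"rx":0,"ry":0,"rz":0,"tx":0,"ty":0,"tz":0.2,"hand":255},{"rx":0,"ry":0,"rz":0,"tx":0,"ty":0,"tz":0.2,"hand":255},{"rx":0,"ry":0,"rz":0,"tx":0,"ty":0,"tz":0.2,"hand":255},{"rx":0,"ry":0,"rz":0,"tx":0,"ty":0,"tz":0.2,"hand":255}]'
```

```text
time: 14.95
tcp_pos: [0.5877, 0.0418, 0.2137]
eef_rot: [0.0, 0.624, 0.781, 0.0]
force: [-4.3, -1.2, 17.7]
gripper_width: 0.0
grasp_force: 8.8
```

It bears on the tray floor at the expected depth, with 17.7 N. I'll press a little more, hold, then rise.

```bash
python3 -m creep '[{"rx":0,"ry":0,"rz":0,"tx":0,"ty":0,"tz":0.05,"hand":255},{"rx":0,"ry":0,"rz":0,"tx":0,"ty":0,"tz":0.08,"hand":255},{"rx":0,"ry":0,"rz":0,"tx":0,"ty":0,"tz":0.08,"hand":255},{"rx":0,"ry":0,"rz":0,"tx":0,"ty":0,"tz":0.08,"hand":255},{"rx":0,"ry":0,"rz":0,"tx":0,"ty":0,"tz":0.08,"hand":255},{"rx":0,"ry":0,"rz":0,"tx":0,"ty":0,"tz":0.08,"hand":255},{"rx":0,"ry":0,"rz":0,"tx":0,"ty":0,"tz":0.08,"hand":255},{"rx":0,"ry":0,"rz":0,"tx":0,"ty":0,"tz":0.08,"hand":255}]'
python3 -m creep '[{"rx":0,"ry":0,"rz":0,"tx":0,"ty":0,"tz":-0.3,"hand":255},{"rx":0,"ry":0,"rz":0,"tx":0,"ty":0,"tz":-1.2,"hand":255},{"rx":0,"ry":0,"rz":0,"tx":0,"ty":0,"tz":-2.4,"hand":255},{"rx":0,"ry":0,"rz":0,"tx":0,"ty":0,"tz":-3.6,"hand":255},{"rx":0,"ry":0,"rz":0,"tx":0,"ty":0,"tz":-4.8,"hand":255},{"rx":0,"ry":0,"rz":0,"tx":0,"ty":0,"tz":-6.5,"hand":255},{"rx":0,"ry":0,"rz":0,"tx":0,"ty":0,"tz":-9,"hand":255},{"rx":0,"ry":0,"rz":0,"tx":0,"ty":0,"tz":-11,"hand":255}]'
python3 -m creep '[{"rx":0,"ry":0,"rz":0,"tx":0,"ty":-4,"tz":-1,"hand":255},{"rx":0,"ry":0,"rz":0,"tx":0,"ty":-8,"tz":-1,"hand":255},{"rx":0,"ry":0,"rz":0,"tx":0,"ty":-12,"tz":-1,"hand":255},{"rx":0,"ry":0,"rz":0,"tx":0,"ty":-15,"tz":-1,"hand":255},{"rx":0,"ry":0,"rz":0,"tx":0,"ty":-16,"tz":-1,"hand":255},{"rx":0,"ry":0,"rz":0,"tx":0,"ty":-16,"tz":-1,"hand":255},{"rx":0,"ry":0,"rz":0,"tx":0,"ty":-16,"tz":-1,"hand":255},{"rx":0,"ry":0,"rz":0,"tx":0,"ty":-16,"tz":-1,"hand":255}]'
python3 z.py z4.png
```

```text
time: 15.95
tcp_pos: [0.5877, 0.0418, 0.2135]
eef_rot: [0.001, 0.624, 0.781, 0.0]
force: [-8.0, -0.0, 26.0]
gripper_width: 0.0003
grasp_force: 13.0
time: 16.95
tcp_pos: [0.5873, 0.0419, 0.323]
eef_rot: [-0.0, 0.624, 0.781, 0.0]
force: [-0.1, -0.7, 0.3]
gripper_width: 0.0002
grasp_force: 0.0
time: 17.95
tcp_pos: [0.4322, 0.0066, 0.3316]
eef_rot: [-0.0, 0.624, 0.781, -0.0]
force: [0.0, 0.3, 0.9]
gripper_width: 0.0005
grasp_force: 0.0
scene dot px [336.6  233.36] [0.5839 0.0401 0.005 ] knob px [338.2279 181.0809] [331 176  15  12] [0.5885 0.043  0.24  ]
tip [339.2 221.3] [0.5785 0.0461 0.06  ]
knob_top [335.2 179.2] [0.5914 0.0345 0.247 ]
side dot px [318.4583 206.4583] [0.5893 0.0396 0.005 ] knob px [319.6579 159.8355] [313 154  15  13] [0.5899 0.0416 0.24  ]
tip [319.2 194.3] [0.5955 0.0475 0.06  ]
knob_top [319.5 158.8] [0.5883 0.0401 0.247 ]
```

View pics/z4.png

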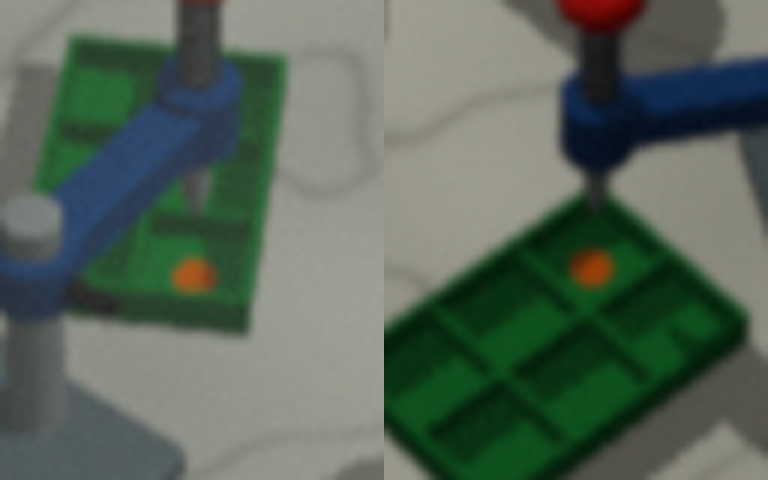

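The knob is fully back up, the tray has not moved and the dot is still under the tip (dot at (194,276) left, (592,268) right, as before). The robot is clear of everything, so I'm handing in.

```bash
python3 -c "
from plant import arm
print(arm.close_job())"
```

```text
the job is handed in; nothing more can be done
None
```

Job handed in at about 18 s: I slid the tray until the dot was under the tip (2–3 mm off by camera), pressed the knob to 26 N at the expected depth, and it sprang fully back up with the tray unmoved.

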